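Set the stock flags on the parts rack

ROBOT

A 7-joint arm with a two-finger parallel gripper is mounted at the origin on the work surface. World frame = base frame: x ahead of the robot, y to its left, z up, the work surface at z = 0. Lengths are in m, angles in rad, forces in N, time in s.
With the tool pointing down it reaches from about 0.4 to 0.85 m from the base axis. Payload 4.5 kg.
Tool frame: the origin (TCP) lies on the front face of the gripper's body, between the roots of the fingers; the fingertips stand 64 mm ahead of it and the grasp point (between the pads) lies 45 mm ahead of it; z points along the fingers, y is the line along which they close (so a half turn about z gives the same grasp; the last joint's range is limited). The gripper opens to 88 mm and grips with 3 to 60 N. Pads are 18 mm wide; open, the fingers measure 123 mm over their backs; the gripper's body (75 mm by 187 mm) begins 45 mm behind the grasp point.
Start: joints at [1.258, 0.689, -0.195, 1.565, 0.157, 0.902, -0.215], TCP at [0.212, -0.588, 0.303] pointing down, gripper open.
Joint ranges: [-3.01, 3.01], [-0.46, 2.08], [-1.47, 1.51], [0.13, 2.56], [-1, 4.14], [0.04, 2.09], [-2.66, 2.66]. Speed limits (rad/s): [2.57, 2.57, 3.14, 3.14, 3.14, 3.14, 3.14].

INTERFACE

Orientations are given as a unit quaternion [w, x, y, z].
In Python, from bench import readout, cams, r gives the robot as it stands.
- The arm moves only by the tool send_rows, never from a script. Its argument "increments" is text: rows parted by semicolons, each of 7 numbers parted by spaces: the closure, from -1 (fully open) to 1 (shut), then the shift along the tool's x, y, z in m, then the turn, a rotation vector about the tool's x, y, z in rad. In form: fingers tx ty tz wx wy wz; .... A call has 1 to 10 rows; each row shifts and turns the commanded pose from where the row before left it, along the tool's axes as they then stand; what a row does not reach is not made up. A row lasts 1/10 s, in which the tool goes at most 50 mm and 8.59 degrees, less where a joint would pass 70% of its speed; a pose out of reach is approached as far as the arm can. A call is refused whole if a number of a shift passes 0.05 or a number of a turn 0.15, either way. A call with a gripper value outside its range is refused whole. The fingers move at their own pace and stop on an object; "force" is the grip in N (left out, the last holds). Time passes only in rows, so rows that do not move let the fingers close. It gives the time, the measured TCP pose, the force, the opening and the grip force at its end, in the units of the state.
- readout.get_obs(): the state, without advancing time (a new reading comes with each control period).
- cams.snapshot(name): name is "scene" or "top" or "wrist"; returns (picture, depth): 480x640x3 uint8, red, green, blue; 480x640 float32, m along the optical axis (not along the pixel's ray), 0 where there is no reading.
- cams.get_calibration(name): a dict with "fx", "fy", "cx", "cy" (pixels), "view" (4x4, takes a point from world to camera coordinates); the wrist camera has in their place "hand_eye" (4x4, takes a point from camera to tool coordinates, whose origin is the TCP and whose axes are the flange's). Camera axes: x right, y up, looking along -z (the intrinsics and any distortion apply to the point x, -y, -z); pixel columns grow to the right and rows downward; lengths in m; the calibration is good to about 2 mm. A picture is of the moment at which its call begins: read the wrist's pose just before it. get_calibration takes no time and is no camera call.
- r.hand_in(): hands the job in; it is judged then, once.
The state is a dict: "time_s": time; "qpos": joint angles; "dq": joint speeds; "joint_efforts": joint torques, N m; "tool_pos": TCP position; "orientation": TCP orientation; "wrist_force": force on the tool from outside, world axes, zero at the start; "moment": the same for the moment, N m; "finger_gap": opening from 0.0 (shut) to 1.0 (fully open); "finger_force": force on a finger pad.
Only numpy, scipy, OpenCV 4.12 (cv2) and the standard library are available. Lean on these libraries where they do the work, as an engineer would, in place of code of your own. Each camera call takes 0.05 s, during which the arm holds its last target. There are 200 camera calls.

TASK

Set the stock flags in front of the four parts bins so that the flag of each full bin leans back towards its bin, round disc face up, and the flag of each nearly empty bin leans forward towards the robot, bar face up. Tip over the wrong ones by pushing gently with a fingertip: do not pinch or force a flag, and do not pick up or shift a bin or anything else on the bench.

Things in the scene. Friction and masses are not known exactly. Their poses are not given: they have to be found in the camera images.
- flag_a (a joint): Stock flag of bin_a's station: plywood tag 66 wide, 6 thick, 25 g, on a lightly damped hinge, no spring. 0 rad: leans 0.56 rad from upright towards the robot, on its stops, bar face up (reorder). 0.56: upright. 1.12: leans 0.56 rad towards its bin, on its stops, disc face up (in stock). Pushed past upright, it falls to the other stop by itself within about 1 s.
- hinge_a (a point): Middle of flag_a's hinge pin. x: level, towards bin_a; y: along the pin; z: up. The flag's free edge is 62 from the pin (leaning: 33 out, 53 up). Under it: stop pegs at x +-21, |y| 23 to 31, tops 26 above the pin; bracket ears at |y| 39, 8 above it. Tray top 14 below the pin. Bin's front 102 from the pin. Trays side by side, 102 apart (mm).
- bin_a: Grey open parts bin on its tray, 110 deep (x), 84 wide (y), 62 high, loose. Origin: centre of its underside. FULL: heaped to about 75 mm with wooden dowel plugs.
- flag_b (a joint): Stock flag of bin_b's station: plywood tag 66 wide, 6 thick, 25 g, on a lightly damped hinge, no spring. 0 rad: leans 0.56 rad from upright towards the robot, on its stops, bar face up (reorder). 0.56: upright. 1.12: leans 0.56 rad towards its bin, on its stops, disc face up (in stock). Pushed past upright, it falls to the other stop by itself within about 1 s.
- hinge_b (a point): Middle of flag_b's hinge pin. x: level, towards bin_b; y: along the pin; z: up. The flag's free edge is 62 from the pin (leaning: 33 out, 53 up). Under it: stop pegs at x +-21, |y| 23 to 31, tops 26 above the pin; bracket ears at |y| 39, 8 above it. Tray top 14 below the pin. Bin's front 102 from the pin. Trays side by side, 102 apart (mm).
- bin_b: Grey open parts bin on its tray, 110 deep (x), 84 wide (y), 62 high, loose. Origin: centre of its underside. LOW: only three wooden dowel plugs on its floor.
- flag_c (a joint): Stock flag of bin_c's station: plywood tag 66 wide, 6 thick, 25 g, on a lightly damped hinge, no spring. 0 rad: leans 0.56 rad from upright towards the robot, on its stops, bar face up (reorder). 0.56: upright. 1.12: leans 0.56 rad towards its bin, on its stops, disc face up (in stock). Pushed past upright, it falls to the other stop by itself within about 1 s.
- hinge_c (a point): Middle of flag_c's hinge pin. x: level, towards bin_c; y: along the pin; z: up. The flag's free edge is 62 from the pin (leaning: 33 out, 53 up). Under it: stop pegs at x +-21, |y| 23 to 31, tops 26 above the pin; bracket ears at |y| 39, 8 above it. Tray top 14 below the pin. Bin's front 102 from the pin. Trays side by side, 102 apart (mm).
- bin_c: Grey open parts bin on its tray, 110 deep (x), 84 wide (y), 62 high, loose. Origin: centre of its underside. FULL: heaped to about 75 mm with wooden beads.
- flag_d (a joint): Stock flag of bin_d's station: plywood tag 66 wide, 6 thick, 25 g, on a lightly damped hinge, no spring. 0 rad: leans 0.56 rad from upright towards the robot, on its stops, bar face up (reorder). 0.56: upright. 1.12: leans 0.56 rad towards its bin, on its stops, disc face up (in stock). Pushed past upright, it falls to the other stop by itself within about 1 s.
- hinge_d (a point): Middle of flag_d's hinge pin. x: level, towards bin_d; y: along the pin; z: up. The flag's free edge is 62 from the pin (leaning: 33 out, 53 up). Under it: stop pegs at x +-21, |y| 23 to 31, tops 26 above the pin; bracket ears at |y| 39, 8 above it. Tray top 14 below the pin. Bin's front 102 from the pin. Trays side by side, 102 apart (mm).
- bin_d: Grey open parts bin on its tray, 110 deep (x), 84 wide (y), 62 high, loose. Origin: centre of its underside. LOW: only three wooden beads on its floor.
- glue: Bystander, leave alone: white glue bottle, dia 48, 130 tall, standing on the +y end of the plank. Origin at its underside.
- tape: Bystander, leave alone: roll of paper tape lying flat on the -y end of the plank, dia 90, 24 high. Origin at its underside.
- bird: Bystander, leave alone: small carved wooden bird on a round foot, about 110 long, 40 wide, 80 tall, on the +y end of the plank behind the glue. Origin at its underside.
- strip: Bystander, leave alone: square dark wood strip 12 x 150 x 12 high, lying along the right (-y) half of the front ledge of the plank, in front of the trays. Origin at its underside.
- screwdriver: Bystander, leave alone: screwdriver about 200 long, lying along the left (+y) half of the front ledge of the plank
- mug: Bystander, leave alone: blue mug, dia 80, 90 tall, with a handle, standing on the -y end of the plank behind the tape. Origin at its underside.

How it is judged:
At the end, for the whole second after the job is handed in: Flags of both full bins (a, c) rest leaning towards their bins (above 1.0 of 1.12 rad), flags of both low bins (b, d) rest leaning towards the robot (below 0.12 rad), all at rest (under 0.1 rad/s); bins within 15 mm and other things within 20 mm of where they started (value of joint each of flag_a, flag_c above 1 rad and velocity of joint flag_a between -0.1 and 0.1 rad/s and distance of each of bin_a, bin_b, bin_c, bin_d from where it was at the start of the episode below 0.015 m and value of joint each of flag_b, flag_d below 0.12 rad and velocity of joint flag_b between -0.1 and 0.1 rad/s and velocity of joint flag_c between -0.1 and 0.1 rad/s and velocity of joint flag_d between -0.1 and 0.1 rad/s and distance of each of glue, tape, bird, strip, screwdriver, mug from where it was at the start of the episode below 0.02 m); the robot touches nothing.
It fails at once if a flag is pinched or forced: more than 20 N between the fingers and a flag (contact force between the fingers and flag_a above 20 N or contact force between the fingers and flag_b above 20 N or contact force between the fingers and flag_c above 20 N or contact force between the fingers and flag_d above 20 N).
It fails at once if a bin is picked up or pushed more than 15 mm (distance of any of bin_a, bin_b, bin_c, bin_d from where it was at the start of the episode above 0.015 m).
It fails at once if something else on the bench is picked up or moved more than 20 mm (distance of any of glue, tape, bird, strip, screwdriver, mug from where it was at the start of the episode above 0.02 m).
It also fails if it takes over 67 s, if anything falls off the work surface, if the arm or the gripper's body presses on something with over 40 N, if the wrist force passes 120 N, or if a joint passes its speed limit or range.

## Working session

There is one attempt and no reset: what is moved stays moved. The work goes in short steps, Python scripts to look and compute and a tool call to move; the robot and the scene stay as the last step left them, time stands still between calls to the robot, and variables do not carry over. Pictures are saved under pics/ and viewed, at most 10 in all, crops included, and the job is handed in when it is done.

Besides the shell and the picture viewer there is one more tool, called after "Emit:" in YAML: its name, and indented under it one key for each argument. send_rows: Moves the arm, as the interface text tells. Its arguments: {"type":"object","properties":{"increments":{"type":"string"},"force":{"type":"number"}},"required":["increments"]}

```bash
mkdir -p pics; python3 - <<'E'
from bench import readout,cams,r
import cv2,numpy as np
for n in("scene","top"):
    p,d=cams.snapshot(n); cv2.imwrite(f"pics/{n}0.png",p[:,:,::-1]); np.save(f"pics/{n}0.npy",d)
    c=cams.get_calibration(n); print(n,{k:np.round(v,4).tolist() if k=="view" else v for k,v in c.items()})
o=readout.get_obs();print(o)
print(cams.get_calibration("wrist"))
E
```

```text
scene {'fx': 491.5445475887981, 'fy': 491.5445475887981, 'cx': 322.4675811433507, 'cy': 248.97844716949535, 'view': [[0.1023, 0.9947, -0.0139, -0.0656], [-0.5977, 0.0726, 0.7984, 0.2979], [0.7951, -0.0734, 0.602, -1.5152], [0.0, 0.0, 0.0, 1.0]]}
top {'fx': 540.6466602614214, 'fy': 540.6466602614214, 'cx': 324.06668920844646, 'cy': 249.98064068982748, 'view': [[-0.0016, -1.0, 0.0057, 0.0223], [0.9971, -0.0011, 0.0755, -0.5731], [-0.0755, 0.0058, 0.9971, -0.9409], [0.0, 0.0, 0.0, 1.0]]}
{'time_s': 0.1, 'qpos': array([ 1.25778301,  0.68986396, -0.19451526,  1.5662207 ,  0.15730187,
        0.9025085 , -0.21508313]), 'dq': array([ 0.00074115, -0.00202083,  0.00019762, -0.00196051, -0.00338349,
        0.00046107, -0.00059592]), 'joint_efforts': array([-3.80727695e-03, -5.28495812e+01, -1.27153382e+00, -1.53835917e+01,
       -5.24858257e-02,  2.00911469e-03,  6.06858998e-05]), 'tool_pos': array([ 0.21224758, -0.58737294,  0.30201775]), 'orientation': array([-7.79632447e-04,  9.84994770e-01,  1.72582316e-01, -2.00734667e-04]), 'wrist_force': array([ 0.40316163,  1.16599131, -0.47566047]), 'moment': array([-0.00877859,  0.0070216 ,  0.05658784]), 'finger_force': 0.0, 'finger_gap': 1.002874823269842}
{'fx': 425.9952785109882, 'fy': 425.9952785109882, 'cx': 315.16145595963525, 'cy': 240.35178361494073, 'hand_eye': array([[-5.54388961e-04,  9.63448031e-01,  2.67894726e-01,
         6.87362065e-02],
       [ 9.99999247e-01,  2.40921711e-04,  1.20298373e-03,
         1.58649768e-04],
       [ 1.09447065e-03,  2.67895191e-01, -9.63447440e-01,
        -8.21222689e-02],
       [ 0.00000000e+00,  0.00000000e+00,  0.00000000e+00,
         1.00000000e+00]])}
```

View pics/scene0.png

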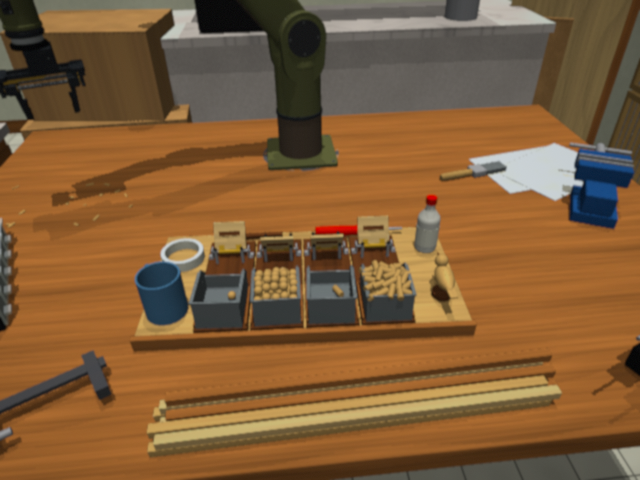

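View pics/top0.png

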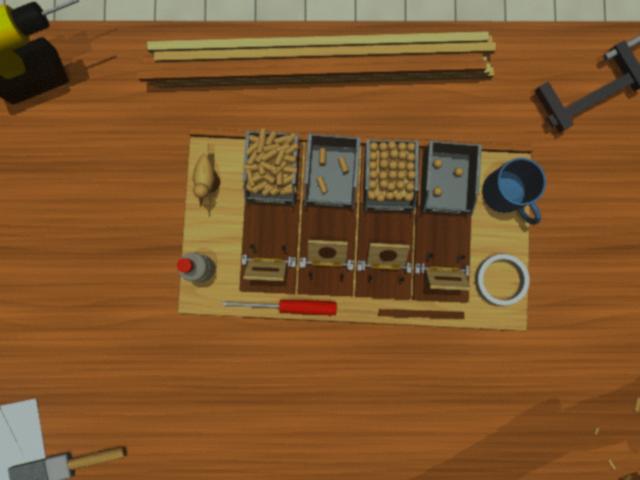

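The top view shows bins a to d from left to right. Flag a (265,270) is bar up and leans to the robot, which is wrong. Flag b (327,252) is disc up, also wrong. Flags c (388,256) and d (447,279) are right. The hinge ears show at about (244,261)/(294,262) for a and (304,263)/(351,266) for b.

```bash
cat > h.py <<'E'
import numpy as np
from bench import cams
def pt(n,u,v,d=None,z=None):
    c=cams.get_calibration(n); V=np.array(c["view"]); Vi=np.linalg.inv(V)
    ray=np.array([(u-c["cx"])/c["fx"],-(v-c["cy"])/c["fy"],-1.])
    o=Vi[:3,3]; w=Vi[:3,:3]@ray
    s=d if d is not None else (z-o[2])/w[2]
    return o+s*w
E
python3 - <<'E'
from h import *
import cv2
d=np.load("pics/top0.npy"); p=cv2.imread("pics/top0.png")
P=lambda u,v:np.round(pt("top",u,v,d=float(np.median(d[v-1:v+2,u-1:u+2]))),3)
for k,(u,v) in dict(trayA=(270,225),trayB=(330,225),trayD=(440,225),plank=(215,230),flagA=(265,270),flagAedge=(265,279),flagB=(327,252),flagBedge=(327,243),flagC=(388,250),screw=(310,307),screwtip=(235,304),glue=(185,265),binArim=(249,200),binBfront=(330,205)).items(): print(k,P(u,v))
# silver ears
g=cv2.cvtColor(p,cv2.COLOR_BGR2HSV); m=((g[...,1]<60)&(g[...,2]>90)).astype(np.uint8); m[:250]=0;m[280:]=0;m[:,:235]=0;m[:,475:]=0
n,_,st,ce=cv2.connectedComponentsWithStats(m)
zt=P(270,225)[2]+.014
for i in range(1,n):
    if st[i,4]>4: print(st[i],ce[i].round(1),pt("top",*ce[i],z=zt+.004).round(4))
cv2.imwrite("pics/crop.png",cv2.resize(p[225:325,230:360],None,fx=6,fy=6,interpolation=2)[:600,:800])
E
```

```text
trayA [0.617 0.117 0.031]
trayB [0.617 0.011 0.029]
trayD [ 0.617 -0.184  0.03 ]
plank [0.609 0.217 0.018]
flagA [0.535 0.12  0.083]
flagAedge [0.52  0.119 0.094]
flagB [0.565 0.017 0.079]
flagBedge [0.579 0.017 0.096]
flagC [ 0.568 -0.084  0.091]
screw [0.473 0.046 0.044]
screwtip [0.478 0.177 0.033]
glue [0.541 0.237 0.148]
binArim [0.66  0.153 0.041]
binBfront [0.652 0.011 0.033]
[242 255   8  10  50] [244.5 259.2] [0.5553 0.159  0.049 ]
[284 257  12  10  81] [291.  261.3] [0.5514 0.0787 0.049 ]
[300 258  11  10  68] [303.4 262.3] [0.5497 0.0573 0.049 ]
[343 260  11  10  64] [349.4 264.7] [ 0.5456 -0.022   0.049 ]
[357 261  13  10  78] [361.5 265.2] [ 0.5445 -0.0429  0.049 ]
[403 263   8  10  43] [408.1 267.4] [ 0.5407 -0.1233  0.049 ]
[415 264  13  10  71] [419.6 268.3] [ 0.5391 -0.1432  0.049 ]
[463 266   6  10  31] [466.7 270.2] [ 0.5358 -0.2246  0.049 ]
```

View pics/crop.png

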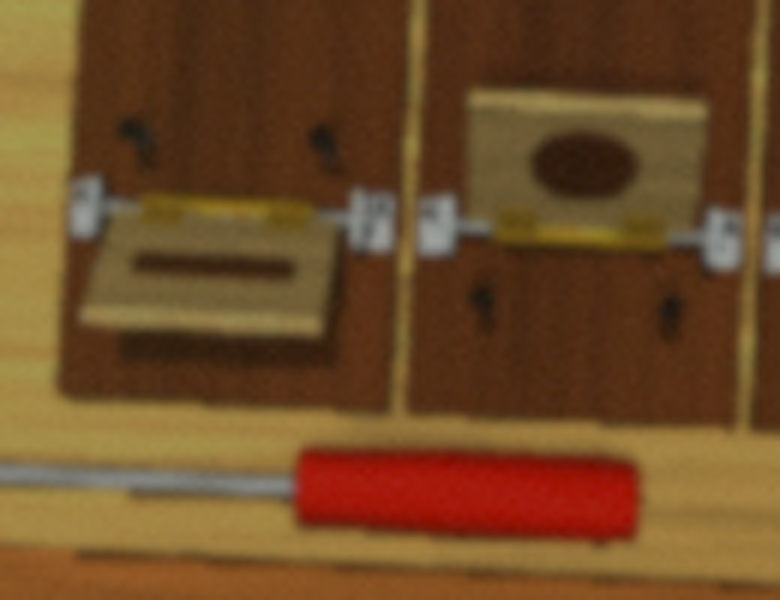

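Emit:
send_rows:
  increments: "1 0 0 0 0 0 -0.13; 1 0 0 0 0 0 -0.13; 1 0 0 0 0 0 -0.13; 1 0 0 0 0 0 -0.13; 1 0 0 0 0 0 -0.13; 1 0 0 0 0 0 -0.13; 1 0 0 0 0 0 -0.13; 1 0 0 0 0 0 -0.13; 1 0 0 0 0 0 -0.13; 1 0 0 0 0 0 0"
  force: 10

```text
time_s: 1.1
tool_pos: [0.2121, -0.5876, 0.3021]
orientation: [-0.0, 0.726, 0.688, 0.0]
wrist_force: [-0.0, 0.1, -0.4]
finger_gap: 0.121
finger_force: 0.0
```

Emit:
send_rows:
  increments: "1 0.04 0.013 0 0 0 0; 1 0.04 0.013 0 0 0 0; 1 0.04 0.013 0 0 0 0; 1 0.04 0.013 0 0 0 0; 1 0.04 0.013 0 0 0 0; 1 0.04 0.013 0 0 0 0; 1 0.04 0.013 0 0 0 0; 1 0.04 0.013 0 0 0 0; 1 0.04 0.013 0 0 0 0; 1 0 0 0 0 0 0"

```text
time_s: 2.1
tool_pos: [0.3512, -0.2294, 0.3033]
orientation: [0.0, 0.723, 0.69, 0.001]
wrist_force: [0.1, -0.6, 0.4]
finger_gap: 0.008
finger_force: 0.0
```

Emit:
send_rows:
  increments: "1 0.04 0.013 0 0 0 0; 1 0.04 0.013 0 0 0 0; 1 0.04 0.013 0 0 0 0; 1 0.04 0.013 0 0 0 0; 1 0.04 0.013 0 0 0 0; 1 0.04 0.013 0 0 0 0; 1 0.04 0.013 0 0 0 0; 1 0.04 0.013 0 0 0 0; 1 0.04 0.013 0 0 0 0; 1 0 0 0 0 0 0"

```text
time_s: 3.1
tool_pos: [0.4869, 0.1247, 0.3031]
orientation: [-0.001, 0.724, 0.689, 0.003]
wrist_force: [-0.4, -0.6, 1.6]
finger_gap: 0.006
finger_force: 0.0
```

```bash
python3 - <<'E'
from bench import readout,cams
import cv2
print(readout.get_obs()["tool_pos"],readout.get_obs()["qpos"].round(2))
p,d=cams.snapshot("wrist"); cv2.imwrite("pics/w1.png",p[:,:,::-1])
E
```

```text
[0.48686068 0.12468295 0.30314333] [-0.04  0.56 -0.47  1.92  0.36  0.74 -0.77]
```

View pics/w1.png

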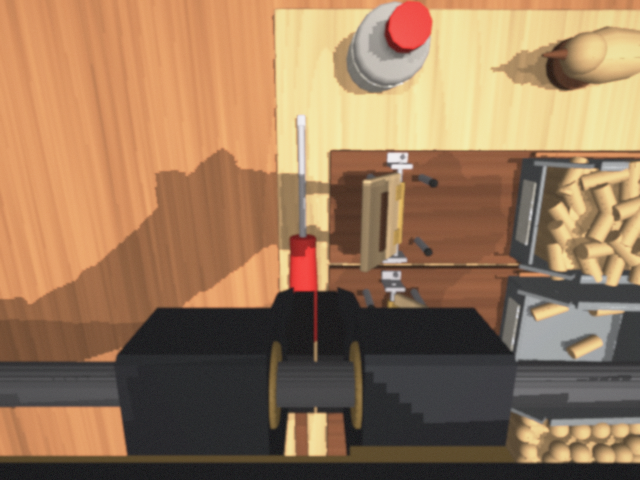

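The wrist view shows flag a at (380,220), still leaning towards the robot. The fingers hang in front of it, in line with its middle. I'm descending now.

Emit:
send_rows:
  increments: "1 0 -0.004 0.03 0 0 0; 1 0 0 0.03 0 0 0; 1 0 0 0.03 0 0 0; 1 0 0 0.03 0 0 0; 1 0 0 0.02 0 0 0; 1 0 0 0.013 0 0 0; 1 0 0 0 0 0 0"

```text
time_s: 3.85
tool_pos: [0.48, 0.1163, 0.1482]
orientation: [-0.0, 0.727, 0.686, -0.002]
wrist_force: [0.0, -1.1, 1.0]
finger_gap: 0.007
finger_force: 0.0
```

Emit:
send_rows:
  increments: "1 0 0.006 0 0 0 0; 1 0 0.006 0 0 0 0; 1 0 0.006 0 0 0 0; 1 0 0.006 0 0 0 0; 1 0 0.006 0 0 0 0; 1 0 0.006 0 0 0 0; 1 0 0.006 0 0 0 0; 1 0 0.006 0 0 0 0; 1 0 0.006 0 0 0 0; 1 0 0.006 0 0 0 0"

```text
time_s: 4.85
tool_pos: [0.5414, 0.1155, 0.1497]
orientation: [0.0, 0.726, 0.688, -0.0]
wrist_force: [0.0, 0.3, -0.4]
finger_gap: 0.008
finger_force: 0.0
```

```bash
python3 - <<'E'
from bench import readout,cams
import cv2
print(readout.get_obs()["tool_pos"])
p,d=cams.snapshot("wrist"); cv2.imwrite("pics/w2.png",p[:,:,::-1])
E
```

```text
[0.54136527 0.11547437 0.1496726 ]
```

View pics/w2.png

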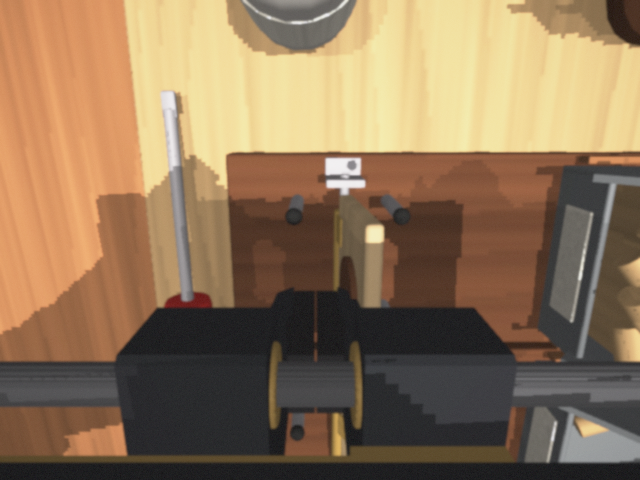

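The flag is near upright: its free edge is at (373,230) and the ear at (343,170). I'll push a little further, then back off and lift.

Emit:
send_rows:
  increments: "1 0 0.005 0 0 0 0; 1 0 0.005 0 0 0 0; 1 0 0.005 0 0 0 0; 1 0 0 0 0 0 0; 1 0 0 0 0 0 0; 1 0 0 0 0 0 0; 1 0 0 0 0 0 0; 1 0 0 0 0 0 0"

```text
time_s: 5.7
tool_pos: [0.5557, 0.1147, 0.1497]
orientation: [0.0, 0.726, 0.688, -0.0]
wrist_force: [0.3, -0.5, 0.7]
finger_gap: 0.005
finger_force: 0.0
```

Emit:
send_rows:
  increments: "1 0 -0.03 0 0 0 0; 1 0 0 -0.03 0 0 0; 1 0 0 -0.03 0 0 0; 1 0 0 -0.03 0 0 0; 1 -0.03 0.03 0 0 0 0; 1 -0.03 0.03 0 0 0 0; 1 -0.03 0.03 0 0 0 0; 1 -0.005 0.01 0 0 0 0; 1 0 0 0 0 0 0; 1 0 0 0 0 0 0"

```text
time_s: 6.7
tool_pos: [0.6198, 0.0171, 0.2395]
orientation: [-0.001, 0.726, 0.688, -0.0]
wrist_force: [-0.2, 0.9, 0.4]
finger_gap: 0.004
finger_force: 0.0
```

```bash
python3 - <<'E'
from bench import readout,cams
import cv2
print(readout.get_obs()["tool_pos"])
p,d=cams.snapshot("wrist"); cv2.imwrite("pics/w3.png",p[:,:,::-1])
E
```

```text
[0.61978668 0.01710038 0.23950468]
```

View pics/w3.png

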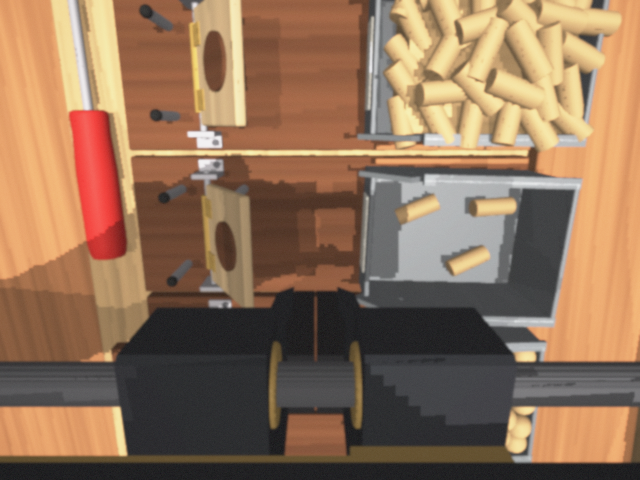

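Flag a now leans to its bin, disc up at (215,60). Flag b at (228,245) still leans to its bin, and the fingers hang over the gap before bin b.

Emit:
send_rows:
  increments: "1 0 -0.004 0.03 0 0 0; 1 0 0 0.03 0 0 0; 1 0 0 0.02 0 0 0; 1 0 0 0.01 0 0 0; 1 0 0 0 0 0 0"

```text
time_s: 7.25
tool_pos: [0.6154, 0.0174, 0.1488]
orientation: [-0.001, 0.725, 0.689, -0.001]
wrist_force: [0.8, -1.2, 0.3]
finger_gap: 0.005
finger_force: 0.0
```

Emit:
send_rows:
  increments: "1 0 -0.007 0 0 0 0; 1 0 -0.007 0 0 0 0; 1 0 -0.007 0 0 0 0; 1 0 -0.007 0 0 0 0; 1 0 -0.007 0 0 0 0; 1 0 -0.007 0 0 0 0; 1 0 -0.007 0 0 0 0; 1 0 -0.007 0 0 0 0; 1 0 -0.007 0 0 0 0; 1 0 -0.007 0 0 0 0"

```text
time_s: 8.25
tool_pos: [0.5461, 0.0201, 0.1497]
orientation: [0.0, 0.726, 0.688, -0.0]
wrist_force: [0.4, -0.4, -0.3]
finger_gap: 0.004
finger_force: 0.0
```

Emit:
send_rows:
  increments: "1 0 -0.004 0 0 0 0; 1 0 0 0 0 0 0; 1 0 0 0 0 0 0; 1 0 0 0 0 0 0; 1 0 0 0 0 0 0; 1 0 0 0 0 0 0; 1 0 0.03 0 0 0 0; 1 0 0 -0.04 0 0 0; 1 0 0 -0.04 0 0 0; 1 0 0 -0.04 0 0 0"

```text
time_s: 9.25
tool_pos: [0.5725, 0.0186, 0.2706]
orientation: [-0.001, 0.726, 0.688, -0.0]
wrist_force: [1.4, 0.7, -0.3]
finger_gap: 0.005
finger_force: 0.0
```

Emit:
send_rows:
  increments: "1 -0.03 0 -0.03 0 0 0; 1 -0.04 0 -0.03 0 0 0; 1 -0.04 0 0 0 0 0; 1 -0.04 0 0 0 0 0; 1 -0.04 0 0 0 0 0; 1 -0.04 0 0 0 0 0; 1 -0.04 0 0 0 0 0; 1 -0.04 0 0 0 0 0; 1 0 0 0 0 0 0; 1 0 0 0 0 0 0"

```text
time_s: 10.25
tool_pos: [0.5555, -0.2918, 0.3293]
orientation: [-0.0, 0.727, 0.687, -0.0]
wrist_force: [0.3, 0.9, 0.4]
finger_gap: 0.003
finger_force: 0.0
```

```bash
python3 - <<'E'
from bench import readout,cams
import cv2
print(readout.get_obs()["tool_pos"])
p,d=cams.snapshot("top"); cv2.imwrite("pics/t4.png",cv2.resize(p[110:340,170:560,::-1],None,fx=2,fy=2))
E
```

```text
[ 0.55546209 -0.29176603  0.32928808]
```

View pics/t4.png

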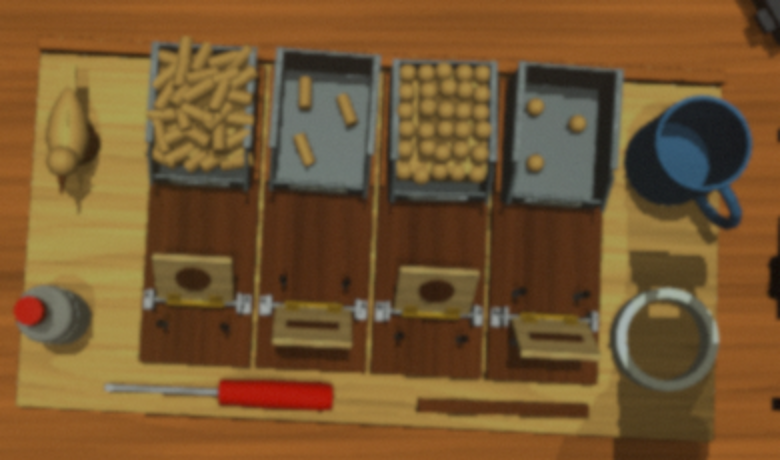

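The top view shows discs up at a (193,278) and c (436,290), and bars up at b (312,325) and d (555,337). Nothing else has moved, and the arm is clear.

```bash
python3 -c "
from bench import r
print(r.hand_in())"
```

```text
the job is handed in; nothing more can be done
None
```

I tipped flags a and b and left c and d alone; the last top view showed a and c disc up, b and d bar up and nothing else moved, and I handed the job in at about 10 s (no verdict was returned).

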